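# Find the logger module with the loose battery pack and set it in the repair tray

### The arm

A 6-joint arm with a two-finger parallel gripper is mounted at the origin on a cart in front of the work surface, level with it; the furniture and walls round the work are solid. World frame = base frame: x ahead of the robot, y to its left, z up, the work surface at z = 0. Lengths are in mm, angles in rad, forces in N, time in s.
With the tool pointing down it reaches from about 300 to 875 mm from the base axis. Payload 6.4 kg.
Tool frame: the origin (TCP) lies on the centre line of the jaws, within the pads' length; the fingertips stand 22 mm ahead of it and the grasp point (between the pads) lies 3 mm ahead of it; z points along the fingers, y is the direction in which the jaws open and shut (so a half turn about z gives the same grasp; the last joint's range is limited). The gripper opens to 88 mm and grips with 3 to 60 N. Pads are 18 mm wide; open, the fingers measure 123 mm over their backs; the gripper's body (75 mm by 187 mm) begins 45 mm behind the grasp point.
Start: joints at [0.985, 0.181, 1.607, -0, 1.354, -0.206], TCP at [213.162, 534.044, 260.714] pointing down, gripper open.
Joint ranges: [-2.99, 2.99], [-0.89, 2.07], [0.3, 2.58], [-1.14, 4.28], [0, 2.63], [-3.12, 3.12]. Speed limits (rad/s): [2.57, 2.57, 3.01, 3.14, 3.14, 3.14].

### API

Orientations are given as [roll, pitch, yaw] about the fixed x, y, z axes, in that order (R = Rz(yaw) Ry(pitch) Rx(roll)).
In Python, from workcell import get_obs, snapshot, camera_info, close_job, trace gives the robot as it stands. The module is installed in compiled form; this text tells all that it offers.
- The arm moves only by the tool step_arm, never from a script. Its argument "commands" is a list of rows, each a list of 7 numbers: the shift along the tool's x, y, z in mm, then the turn, a rotation vector about the tool's x, y, z in rad, then the opening, from 0 (shut) to 1 (fully open). In form: [[x, y, z, rx, ry, rz, jaw], ...]. A call has 1 to 20 rows; each row is the pose to reach, as a shift and turn from the pose measured when the call began, along the tool's axes at that moment; what a row does not reach only later rows make up. A row lasts 1/8 s, in which the tool goes at most 62.5 mm and 10.7 degrees, less where a joint would pass 70% of its speed; a pose out of reach is approached as far as the arm can. A call with a gripper value outside its range is refused whole. The fingers move at their own pace and stop on an object; the grip force is fixed at half the most. Time passes only in rows, so rows that repeat a pose let the fingers close. It gives the time, the measured TCP pose, the force and the opening at its end, in the units of the state.
- get_obs(): the state, without advancing time (a new reading comes with each control period).
- snapshot(name): name is "scene" or "top" or "wrist"; returns the picture (480x640x3 uint8, red, green, blue); there is no depth.
- camera_info(name): a dict with "fx", "fy", "cx", "cy" (pixels), "extrinsics" (4x4, takes a point from camera to world coordinates). Camera axes: x right, y down, z forward; pixel columns grow to the right and rows downward; lengths in mm; the calibration is good to about 2 mm. A picture is of the moment at which its call begins: read the wrist's pose just before it. camera_info takes no time and is no camera call; for the wrist camera it gives the pose at the moment of the call.
- close_job(): hands the job in, once; it reports no verdict.
Trained networks look in the newest picture that a camera, given by its name, has taken for a name from the list of things; names that differ only in an ending like _2 or _b are one class to them, and where a whole thing is asked for, a point or a joint stands for the part that bears it (a point fixed in the world has none). Each returns a list of dicts, best first, with "conf" (0 to 1); they miss things now and then, are a little off and sometimes report something else, mostly with a low value. They report only what shows in the picture. A call takes as long as a camera call. They do not tell look-alikes from the thing itself.
- trace(thing, camera): "pixels" (480x640 bool, what is visible of it) and "bbox" ([centre column, centre row, width, height] in pixels, round what is visible of it).
The state is a dict: "t": time; "joint_positions": joint angles; "qvel": joint speeds; "joint_efforts": joint torques, N m; "eef_pos": TCP position; "eef_rot": TCP orientation; "force": force on the tool from outside, world axes, zero at the start; "moment": the same for the moment, N m; "grip_width": finger opening in mm.
Only numpy, scipy, OpenCV 4.12 (cv2) and the standard library are available. Lean on these libraries where they do the work, as an engineer would, in place of code of your own. Each camera call takes 0.05 s, during which the arm holds its last target.

### The job

Three identical logger modules hang on the bench bracket by keyhole slots, and in one of them the battery pack has broken loose. Take modules off their studs, tip or shake them to feel which one has the pack sliding about inside, and stand that one upright in the repair tray, set down gently. The two sound modules must end up hanging on their studs where they were, and the other things on the bench stay where they are.

Things in the scene. Friction and masses are not known exactly. Their poses are not given: they have to be found in the camera images.
- module_1_center (a point): Centre (half-way up) of one of three identical closed grey modules, upright boxes 42 deep (x) x 84 wide (y) x 104 mm high, about 0.4 kg; x points from the white front with display to the back (the bracket), y along the width, z up. Weights differ, but not because of the fault. Can be gripped over the 42 mm depth by the top 30 mm, which stand above the strip, one finger behind.
- module_2_center (a point): Another such module, same frame. Each back has two keyhole slots, 22 mm either side of the middle: hung, the 5 mm studs sit in the narrow upper ends, 2 mm below the centre; the 16 mm wide openings are 16 mm lower. So raise it 16 mm (14 to 18), draw it 10 to 20 mm straight to its front to clear the 10 mm stud heads, then lift it away. Hang it again by the same way back.
- module_3_center (a point): Another such module, same frame. In one of the three (which one changes) a 0.2 kg pack slides along the width, 24 mm either way from the middle, where it starts, when the module is tipped sideways (about its x) over some 15 to 20 degrees: its weight shifts, it knocks on the side wall, and it stays there when brought level. In the other two an equal pack is held in the middle.
- bracket: Fixed bench bracket: upright aluminium strip 310 mm long (y), 8 thick (x), from 75 to 139 mm above the worktop, legs and foot plate behind; origin on the worktop under the strip's middle, x to the rear, z up. The modules hang on its front, 98 mm apart (14 mm gaps), undersides at 75, tops at 179 mm; studs 7 mm long at 125 mm. The printer (145 mm high) stands close in front, 35 mm or more.
- tray_in (a point): Middle of the inner floor (4 mm above the worktop) of the repair tray, fixed, open, grey, 140 (x) x 104 (y) x 22 mm, 4 mm walls, between microscope and lamp supply (100 mm high with the notebook on it); x, y along its sides. A module standing in it, width along the tray's y, has its centre 52 mm above this point. The near monitor on the way is 330 mm high.
Things that resemble listed ones, but are neither listed nor needed, are in the scene too. Leave any black look-alike of the part that bears tray_in alone.

How it is judged:
By the outcome, as a careful person would: the job done as asked, in the order asked, and still so for the second after the job is handed in, with the robot touching nothing.
It also fails if it takes over 72 s, if anything falls off the work surface, if the arm or the gripper's body presses on something with over 40 N, if the wrist force passes 120 N, or if a joint passes its speed limit or range.

## Working session

There is one attempt and no reset: what is moved stays moved. The work goes in short steps, Python scripts to look and compute and a tool call to move; the robot and the scene stay as the last step left them, time stands still between calls to the robot, and variables do not carry over. Pictures are saved under pics/ and viewed, and the job is handed in when it is done.

Besides the shell and the picture viewer there is one more tool, called after "Emit:" as name(argument=value, ...), one argument or row to a line, values as JSON. step_arm: Moves the arm, as the interface text tells. Its arguments: {"type":"object","properties":{"commands":{"type":"array","items":{"type":"array","items":{"type":"number"}}}},"required":["commands"]}

```bash
ls; mkdir -p pics; python3 - <<'E'
from workcell import *
import cv2,numpy as np
np.set_printoptions(suppress=True,precision=4)
o=get_obs();print(o)
for n in("scene","top","wrist"):
    c=camera_info(n);print(n,{k:(np.array(v) if k=="extrinsics" else v) for k,v in c.items()})
    cv2.imwrite(f"pics/{n}0.png",snapshot(n)[:,:,::-1])
E
```

```text
pics
{'t': 0.0, 'joint_positions': array([ 0.9847,  0.1815,  1.608 , -0.    ,  1.3538, -0.2063]), 'qvel': array([ 0.0009,  0.0003,  0.0007,  0.002 , -0.0014,  0.0021]), 'joint_efforts': array([ -0.0009, -43.3859, -34.1855,   0.0704,   0.0384,  -0.0001]), 'eef_pos': array([212.8681, 533.6064, 259.8266]), 'eef_rot': array([-3.1399, -0.0003,  2.7618]), 'force': array([ 0.6215, -0.6009, -0.0879]), 'moment': array([-0.0225,  0.0327, -0.0092]), 'grip_width': 88.28745534170478}
scene {'fx': 440.66816233506614, 'fy': 440.66816233506614, 'cx': 324.0023071913787, 'cy': 237.32410056905013, 'extrinsics': array([[   0.4352,   -0.8089,    0.3952,  167.7822],
       [  -0.9003,   -0.3922,    0.1888, -172.7067],
       [   0.0023,   -0.438 ,   -0.899 ,  993.8782],
       [   0.    ,    0.    ,    0.    ,    1.    ]])}
top {'fx': 597.8252242254872, 'fy': 597.8252242254872, 'cx': 323.3397322392015, 'cy': 247.45224500515351, 'extrinsics': array([[  -0.0165,   -0.9863,    0.164 ,  315.9399],
       [  -0.9999,    0.0166,   -0.0009,   10.1016],
       [  -0.0018,   -0.164 ,   -0.9865, 1634.8206],
       [   0.    ,    0.    ,    0.    ,    1.    ]])}
wrist {'fx': 418.754736401118, 'fy': 418.754736401118, 'cx': 319.49032216492884, 'cy': 240.13220844090557, 'extrinsics': array([[  0.3711,   0.8883,   0.2706, 142.3353],
       [  0.9286,  -0.3543,  -0.1102, 563.3991],
       [ -0.002 ,   0.2922,  -0.9564, 383.7706],
       [  0.    ,   0.    ,   0.    ,   1.    ]])}
```

View pics/scene0.png

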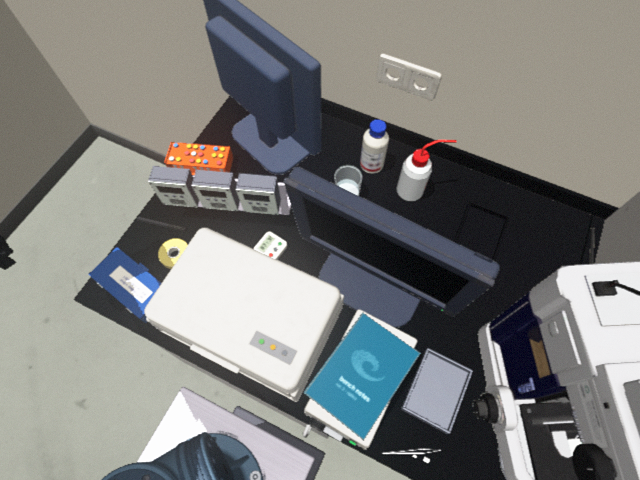

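View pics/top0.png

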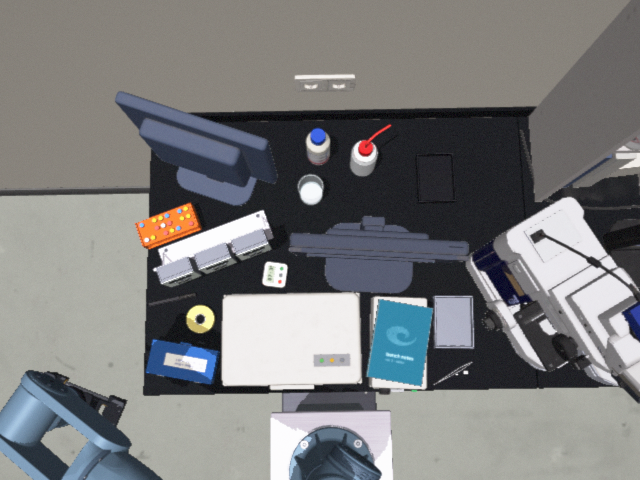

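View pics/wrist0.png

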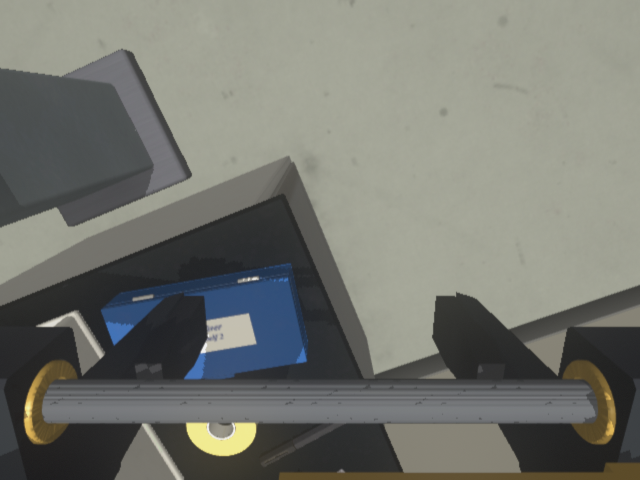

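```bash
python3 - <<'E'
from workcell import *
import cv2,numpy as np
np.set_printoptions(suppress=True,precision=4)
S=snapshot("scene");T=snapshot("top")
for n,im in(("scene",S),("top",T)):
  for th in("module_1_center","bracket","tray_in"):
    for d in trace(th,n):
        print(n,th,round(d["conf"],2),np.round(d["bbox"],1))
        m=d["pixels"].astype(np.uint8)
        cs,_=cv2.findContours(m,cv2.RETR_EXTERNAL,cv2.CHAIN_APPROX_NONE)
        if d["conf"]>.4:
            c=max(cs,key=cv2.contourArea); print("   minrect",cv2.minAreaRect(c))
cv2.imwrite("pics/sc_mod.png",cv2.resize(S[130:230,130:310],None,fx=4.4,fy=4.4,interpolation=cv2.INTER_CUBIC)[:,:,::-1])
cv2.imwrite("pics/top_mod.png",cv2.resize(T[195:300,140:290],None,fx=5,fy=5,interpolation=cv2.INTER_CUBIC)[:,:,::-1])
cv2.imwrite("pics/top_tray.png",cv2.resize(T[280:360,420:490],None,fx=6,fy=6,interpolation=cv2.INTER_CUBIC)[:,:,::-1])
E
```

```text
scene module_1_center 0.81 [173.2 187.2  50.4  39.2]
   minrect ((174.15460205078125, 186.40774536132812), (51.28593444824219, 39.25096893310547), 2.862405300140381)
scene bracket 0.74 [245.5 198.4  96.   34.2]
   minrect ((285.0, 198.5), (31.0, 12.0), 90.0)
scene tray_in 0.95 [438.5 392.6  65.7  87.8]
   minrect ((437.3276062011719, 390.9310302734375), (53.66595458984375, 71.3070068359375), 21.801410675048828)
scene tray_in 0.77 [482.  232.2  56.7  59.1]
   minrect ((481.7696533203125, 230.54302978515625), (45.10354995727539, 47.40694046020508), 20.376436233520508)
top module_1_center 0.92 [180.9 271.   42.6  31.4]
   minrect ((177.4655303955078, 271.913818359375), (22.097747802734375, 39.181724548339844), 68.19859313964844)
top module_1_center 0.7 [216.9 259.4  40.7  34.6]
   minrect ((214.6724090576172, 257.9310302734375), (24.511783599853516, 38.438934326171875), 68.19859313964844)
top bracket 0.64 [213.4 240.4 123.   63.4]
   minrect ((214.48486328125, 240.45211791992188), (31.267475128173828, 114.27935028076172), 72.47443389892578)
top tray_in 0.88 [454.2 322.1  34.6  57.6]
   minrect ((453.0, 321.5), (53.0, 40.0), 90.0)
top tray_in 0.62 [437.6 179.5  40.8  50.4]
   minrect ((434.8250427246094, 177.62698364257812), (50.23982620239258, 39.40849304199219), 87.70938873291016)
```

View pics/sc_mod.png

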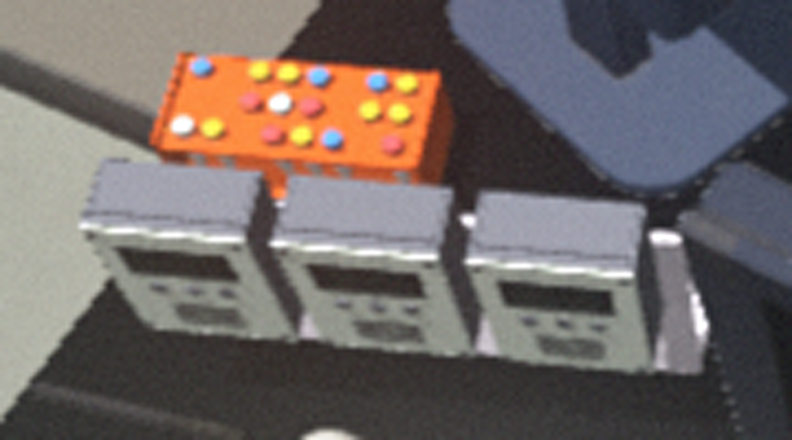

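View pics/top_mod.png

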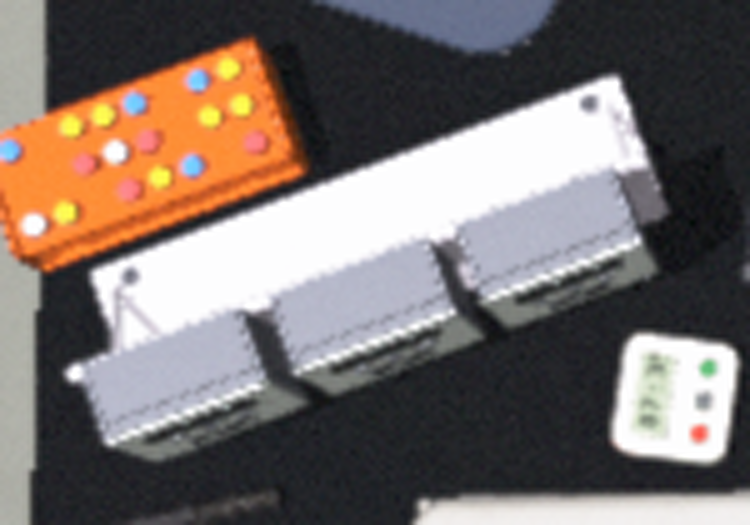

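View pics/top_tray.png

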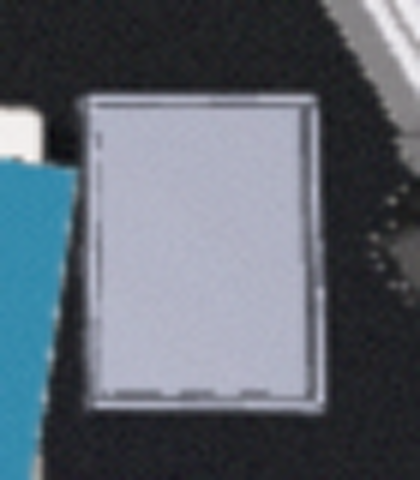

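```bash
cat > h.py <<'E'
import numpy as np,json
from workcell import *
from scipy.spatial.transform import Rotation as R
from scipy.optimize import least_squares
np.set_printoptions(suppress=True,precision=3)
CI={}
def proj(n,P,ci=None):
    if ci is None:
        if n not in CI: CI[n]=camera_info(n)
        ci=CI[n]
    E=np.array(ci["extrinsics"]);p=(np.atleast_2d(P)-E[:3,3])@E[:3,:3]
    return np.c_[ci["fx"]*p[:,0]/p[:,2]+ci["cx"],ci["fy"]*p[:,1]/p[:,2]+ci["cy"]]
def ray(n,uv,z,ci=None):
    ci=ci or camera_info(n);E=np.array(ci["extrinsics"])
    d=E[:3,:3]@np.array([(uv[0]-ci["cx"])/ci["fx"],(uv[1]-ci["cy"])/ci["fy"],1])
    return E[:3,3]+d*(z-E[2,3])/d[2]
E
cat > fit.py <<'E'
from h import *
t=lambda L,s,o:(np.array(L,float)+.5)/s-.5+np.array(o)
TOP=t([(82,377),(243,312),(270,375),(108,442),(278,297),(435,240),(470,305),(302,372),(460,235),(618,172),(642,237),(490,300)],5,(140,195))
SC=t([(105,160),(267,172),(247,243),(85,225),(287,178),(452,187),(445,260),(273,240),(478,192),(645,203),(630,272),(470,260)],4.4,(130,130))
SB=t([(152,332),(297,338),(475,353),(655,370)],4.4,(130,130))
def pts(p):
    x,y,a=p[:3];c,s=np.cos(a),np.sin(a)
    L=[];B=[]
    for k in(98,0,-98):
        L+=[(21,k+42,179),(21,k-42,179),(-21,k-42,179),(-21,k+42,179)]
    B=[(-21,98+42,75),(-21,98-42,75),(-21,-42,75),(-21,-98-42,75)]
    f=lambda L:np.array([(x+c*u-s*v,y+s*u+c*v,z) for u,v,z in L])
    return f(L),f(B)
def res(p,w=(1,1)):
    L,B=pts(p)
    return np.r_[w[0]*(proj("top",L)-TOP).ravel(),w[1]*(proj("scene",L)-SC).ravel(),w[1]*(proj("scene",B)-SB).ravel()]
for w in((1,1),(1,0),(0,1)):
    r=least_squares(lambda p:res(p,w),[400,300,.3],loss="soft_l1");print(w,r.x,np.sqrt(np.mean(r.fun**2)))
    if w==(1,1):print(res(r.x).reshape(-1,2).round(1))
# tray
C=t([(85,97),(317,95),(323,409),(90,407)],6,(420,280))
for z in(22,26):
    Q=np.array([ray("top",q,z) for q in C]);print(z,Q.round(1),Q.mean(0),[np.linalg.norm(Q[i]-Q[i-1]).round(1) for i in range(4)])
for n in("top","scene"):
    print(n)
E
python3 fit.py
```

```text
(1, 1) [546.951 281.316   0.354] 1.3855533189891198
[[ 0.3 -3.7]
 [ 0.4 -3. ]
 [ 0.6  0.2]
 [ 0.6 -0.9]
 [-1.2 -2. ]
 [-0.6 -2.8]
 [-1.8 -0.1]
 [-0.4 -1.3]
 [-0.2 -3.8]
 [-0.  -3.2]
 [ 1.1 -0.7]
 [-0.5 -1.2]
 [-1.2  0.1]
 [-1.   0.4]
 [-0.8  0.2]
 [-1.7  1.1]
 [ 0.7 -0.4]
 [ 0.5  0.6]
 [-1.5  0.1]
 [-0.4  1.4]
 [ 0.9  0. ]
 [ 0.5  0.6]
 [ 1.2  1.1]
 [-0.8  0.6]
 [-1.4  0.7]
 [ 0.   2.3]
 [ 0.   2.4]
 [-0.2  2. ]]
(1, 0) [542.406 281.023   0.354] 0.7217965827130636
(0, 1) [549.041 281.746  94.603] 0.6335453853963571
22 [[ 447.1 -287.    22. ]
 [ 446.2 -391.3   22. ]
 [ 307.1 -386.    22. ]
 [ 309.7 -282.8   22. ]] [ 377.508 -336.755   22.   ] [np.float64(137.5), np.float64(104.3), np.float64(139.3), np.float64(103.2)]
26 [[ 446.7 -286.3   26. ]
 [ 445.9 -390.3   26. ]
 [ 307.1 -385.    26. ]
 [ 309.7 -282.    26. ]] [ 377.355 -335.895   26.   ] [np.float64(137.1), np.float64(104.0), np.float64(138.9), np.float64(103.0)]
top
scene
```

```bash
cat > tri.py <<'E'
from h import *
def tri(a,b):
    A=[];B=[]
    for n,uv in(("top",a),("scene",b)):
        ci=camera_info(n);E=np.array(ci["extrinsics"])
        d=E[:3,:3]@np.array([(uv[0]-ci["cx"])/ci["fx"],(uv[1]-ci["cy"])/ci["fy"],1]);d/=np.linalg.norm(d)
        M=np.eye(3)-np.outer(d,d);A.append(M);B.append(M@E[:3,3])
    return np.linalg.solve(sum(A),sum(B))
E
python3 - <<'E'
from h import *
from tri import tri
for n,uv in(("top",(289,235)),("top",(289,253)),("top",(468,242)),("top",(468,257)),("scene",(286,173)),("scene",(288,188)),("scene",(497,262)),("scene",(492,282))):
    print(n,uv,ray(n,uv,330).round(0))
print("left mon", tri((118,95),(207,0)).round(),tri((272,178),(321,65)).round(), tri((243,182),(286,85)).round())
print(tri((143,122),(209,22)).round())
print("bracket right end top front", tri((140+650/5,195+222/5),(130+655/4.4,130+232/4.4)))
import cv2
cv2.imwrite("pics/a.png",cv2.resize(snapshot("scene")[255:480,400:640],None,fx=2.5,fy=2.5)[:,:,::-1])
cv2.imwrite("pics/b.png",cv2.resize(snapshot("top")[190:400,420:640],None,fx=2.7,fy=2.7)[:,:,::-1])
E
```

```text
top (289, 235) [562.  85. 330.]
top (289, 253) [522.  85. 330.]
top (468, 242) [ 540. -312.  330.]
top (468, 257) [ 506. -310.  330.]
scene (286, 173) [546.  85. 330.]
scene (288, 188) [519.  66. 330.]
scene (497, 262) [ 543. -307.  330.]
scene (492, 282) [ 505. -310.  330.]
left mon [907. 486. 309.] [662.  93. 474.] [680. 168. 382.]
[829. 422. 328.]
bracket right end top front [576.278 132.545 221.515]
```

View pics/a.png

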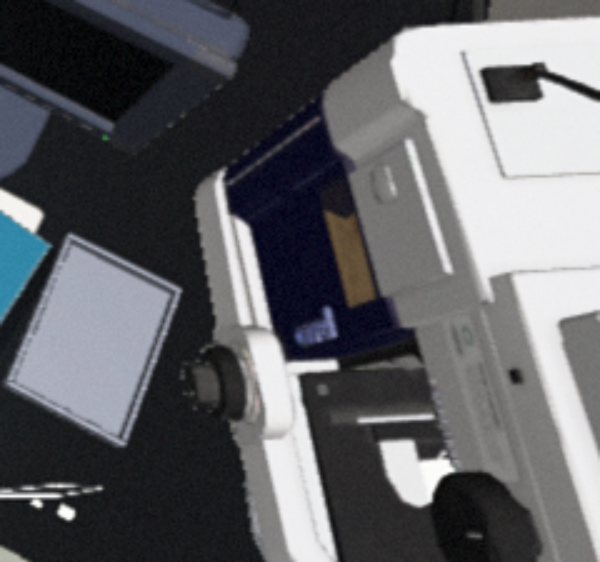

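View pics/b.png

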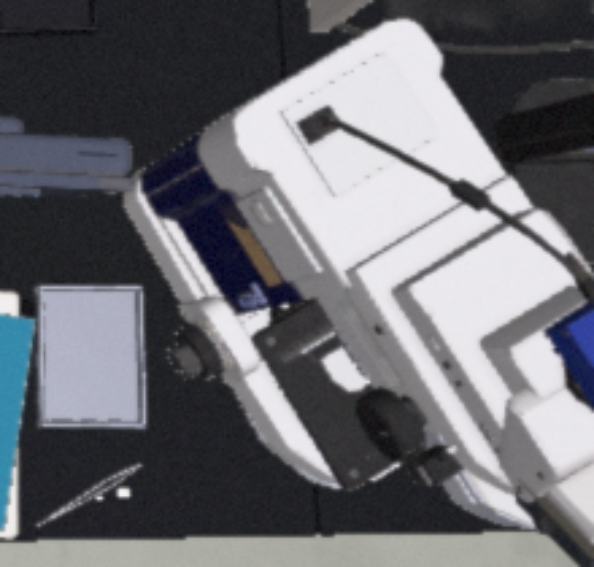

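```bash
cat >> h.py <<'E'
def go(pos,yaw,tilt=0,o=None):
    """tool-frame shift & rotvec to reach pos with down pose, yaw; tilt = rotation about module/tool y"""
    o=o or get_obs();R0=R.from_euler("xyz",o["eef_rot"])
    R1=R.from_euler("xyz",[np.pi,0,yaw])*R.from_rotvec([0,tilt,0])
    d=R0.inv().apply(np.array(pos)-o["eef_pos"]);rv=(R0.inv()*R1).as_rotvec()
    print("shift",d.round(1),"rot",rv.round(4),"jw",o["grip_width"])
A=0.354
def mod(c,u,v,a=A):
    return np.array([c[0]+np.cos(a)*u-np.sin(a)*v,c[1]+np.sin(a)*u+np.cos(a)*v])
E
python3 -c "
from h import *
go([540,283,310],A+np.pi/2)"
```

```text
shift [-396.6 -112.   -49.3] rot [-0.     0.     0.837] jw 87.97676942730163
```

Emit:
step_arm(
  commands=[
    [-396.6, -112, -49.3, 0, 0, 0.837, 1],
    [-396.6, -112, -49.3, 0, 0, 0.837, 1],
    [-396.6, -112, -49.3, 0, 0, 0.837, 1],
    [-396.6, -112, -49.3, 0, 0, 0.837, 1],
    [-396.6, -112, -49.3, 0, 0, 0.837, 1],
    [-396.6, -112, -49.3, 0, 0, 0.837, 1],
    [-396.6, -112, -49.3, 0, 0, 0.837, 1],
    [-396.6, -112, -49.3, 0, 0, 0.837, 1],
    [-396.6, -112, -49.3, 0, 0, 0.837, 1],
    [-396.6, -112, -49.3, 0, 0, 0.837, 1],
  ],
)

```text
t: 1.9
eef_pos: [538.9, 284.0, 309.9]
eef_rot: [-3.141, -0.0, 1.926]
force: [0.2, -0.1, 0.9]
grip_width: 88.3
```

```bash
python3 - <<'E'
from h import *
import cv2,pickle
ci=camera_info("wrist");im=snapshot("wrist");o=get_obs()
pickle.dump((ci,im,o),open("w1.pkl","wb"))
print(o["t"],o["eef_pos"],o["eef_rot"],o["force"],o["moment"])
cv2.imwrite("pics/w1.png",im[:,:,::-1])
cv2.imwrite("pics/w1b.png",cv2.resize(im,(800,600),interpolation=cv2.INTER_CUBIC)[:,:,::-1])
for d in trace("module_1_center","wrist")+trace("bracket","wrist"):print(round(d["conf"],2),d["bbox"])
E
```

```text
1.95 [538.909 284.079 309.967] [-3.141 -0.     1.927] [-0.573  0.681  0.339] [-0.047 -0.033  0.037]
0.58 [335.9, 75.9, 80.7, 149.0]
0.92 [398.3, 189.8, 95.0, 376.9]
```

View pics/w1b.png

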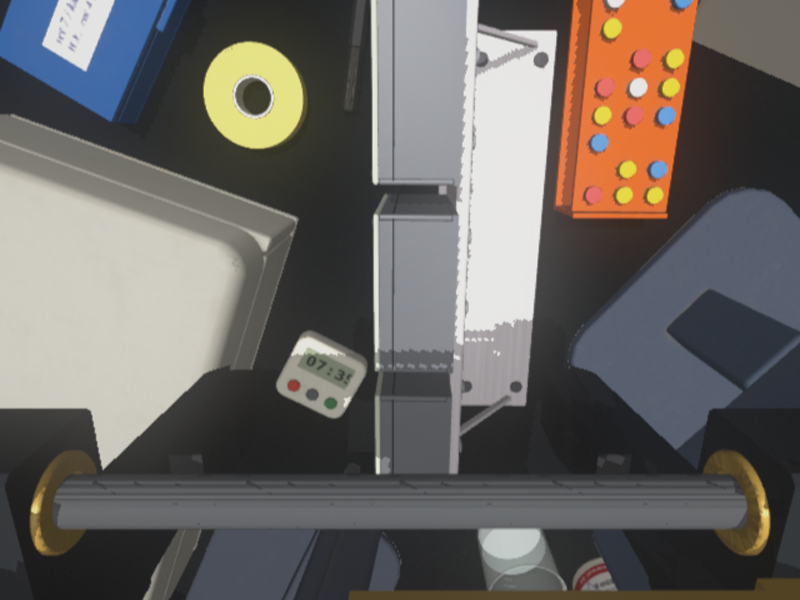

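```bash
python3 - <<'E'
import pickle,cv2
ci,im,o=pickle.load(open("w1.pkl","rb"))
cv2.imwrite("pics/w1c.png",cv2.resize(im[130:330,280:400],None,fx=4,fy=3,interpolation=cv2.INTER_CUBIC)[:,:,::-1])
cv2.imwrite("pics/w1d.png",cv2.resize(im[0:180,280:400],None,fx=4,fy=3,interpolation=cv2.INTER_CUBIC)[:,:,::-1])
E
```

```text
(no output)
```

View pics/w1c.png

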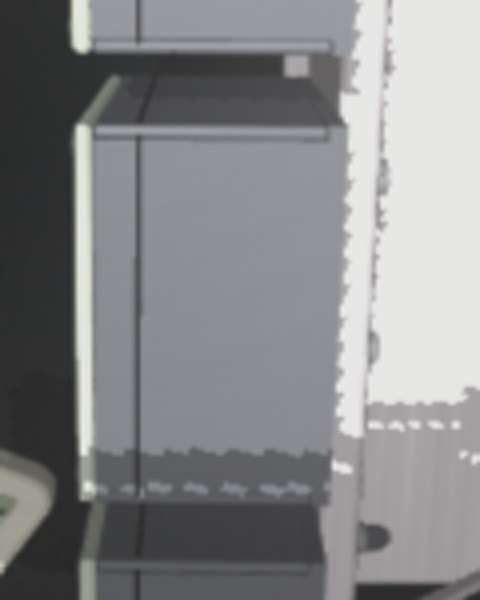

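View pics/w1d.png

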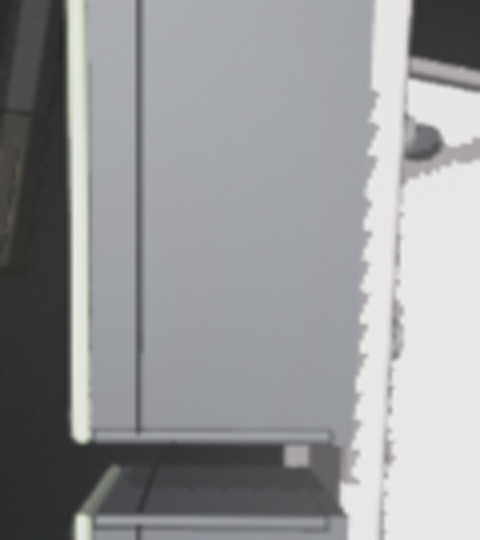

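```bash
python3 - <<'E'
from h import *
import pickle
ci,im,o=pickle.load(open("w1.pkl","rb"))
t=lambda u,v:((u+.5)/4-.5+280,(v+.5)/3-.5+130)
P={k:ray("w",t(*q),179,ci)[:2] for k,q in dict(FL=(76,122),BL=(347,122),FR=(80,500),BR=(330,503),LFR=(72,50),LBR=(355,50)).items()}
for k in P:print(k,P[k])
d=lambda a,b:(np.linalg.norm(P[b]-P[a]).round(1),np.arctan2(*(P[b]-P[a])[::-1]).round(3))
print("w front",d("FR","FL"),"w back",d("BR","BL"),"dep L",d("FL","BL"),"dep R",d("FR","BR"),"gap",d("FL","LFR"),d("LFR","LBR"))
print("centre",sum(P[k] for k in("FL","BL","FR","BR"))/4)
q=np.array([546.95,281.3]); 
for a in(.354,):
  for v in(98,0,-98):
    pts=[[*mod(q,-21,v+42),179],[*mod(q,21,v+42),179],[*mod(q,-21,v-42),179],[*mod(q,21,v-42),179]]
    print(proj("w",pts,ci).round(1).tolist())
E
```

```text
FL [511.882 320.338]
BL [550.324 334.61 ]
FR [540.306 242.156]
BR [579.442 255.933]
LFR [506.572 333.534]
LBR [546.058 348.19 ]
w front (np.float64(83.2), np.float64(1.919)) w back (np.float64(83.9), np.float64(1.925)) dep L (np.float64(41.0), np.float64(0.355)) dep R (np.float64(41.5), np.float64(0.338)) gap (np.float64(14.2), np.float64(1.953)) (np.float64(42.1), np.float64(0.355))
centre [545.488 288.26 ]
[[293.4, 1.0], [370.9, 1.1], [295.7, 158.2], [365.7, 158.3]]
[[296.1, 181.5], [364.9, 181.6], [298.0, 306.7], [360.8, 306.8]]
[[298.3, 325.5], [360.2, 325.6], [299.8, 427.6], [356.8, 427.7]]
```

```bash
python3 - <<'E'
from h import *
import pickle
ci,im,o=pickle.load(open("w1.pkl","rb"))
for uv in((277,360),(362,382),(306,331),(322,373)): print("wrist timer",ray("w",((uv[0])*.8,uv[1]*.8),20,ci).round(1))
print("top timer",ray("top",(275.3,274),20).round(1),"scene",ray("scene",(270,245),20).round(1))
go([546,285,171],0.353+np.pi/2)
E
```

```text
wrist timer [476.2 150.8  20. ]
wrist timer [551.3 156.6  20. ]
wrist timer [491.6 184.8  20. ]
wrist timer [516.1 152.6  20. ]
top timer [513.5 140.4  20. ] scene [519.8 141.1  20. ]
shift [ -1.3   6.8 139.1] rot [ 0.    -0.     0.003] jw 88.0421785093415
```

Emit:
step_arm(
  commands=[
    [0.4, 8, 50, 0, 0, 0, 1],
    [0.4, 8, 90, 0, 0, 0, 1],
    [0.4, 8, 115, 0, 0, 0, 1],
    [0.4, 8, 130, 0, 0, 0, 1],
    [0.4, 8, 139, 0, 0, 0, 1],
    [0.4, 8, 139, 0, 0, 0, 1],
    [0.4, 8, 139, 0, 0, 0, 1],
  ],
)

```text
t: 2.92
eef_pos: [547.2, 287.3, 172.3]
eef_rot: [3.14, 0.0, 1.926]
force: [-0.2, -0.3, 0.4]
grip_width: 88.0
```

```bash
python3 - <<'E'
from h import *
import cv2
im=snapshot("wrist");o=get_obs()
print(o["t"],o["eef_pos"],o["eef_rot"],o["force"],o["moment"],o["joint_positions"])
cv2.imwrite("pics/w2.png",cv2.resize(im,(800,600),interpolation=cv2.INTER_CUBIC)[:,:,::-1])
E
```

```text
2.975 [547.193 287.29  172.333] [3.14  0.    1.926] [-0.226  0.054 -0.442] [-0.014  0.031 -0.021] [ 0.292  0.361  1.57   0.     1.208 -0.064]
```

View pics/w2.png

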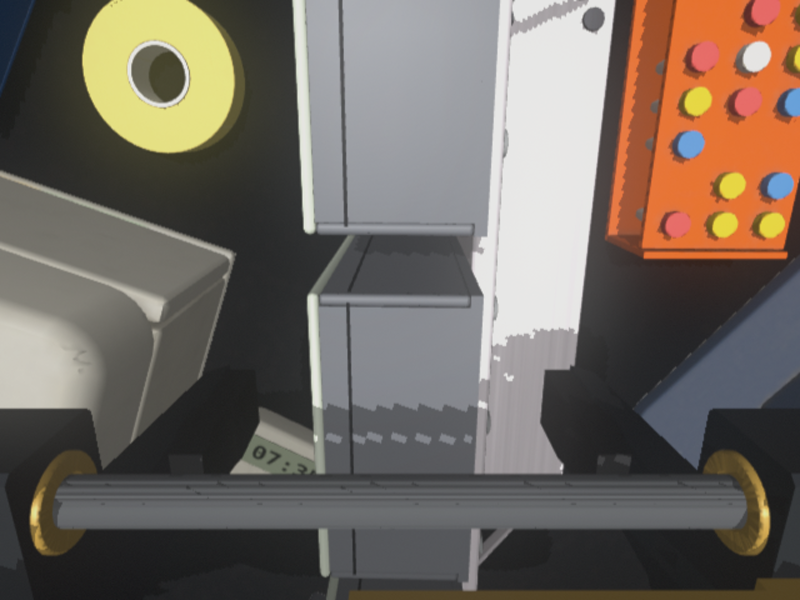

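```bash
python3 - <<'E'
from h import *
ci=camera_info("wrist");o=get_obs()
R0=R.from_euler("xyz",o["eef_rot"])
for uv in((315,295),(482,295),(325,577),(472,577)):
    p=ray("w",((uv[0]+.5)*.8-.5,(uv[1]+.5)*.8-.5),179,ci); print(p.round(1),R0.inv().apply(p-o["eef_pos"]).round(1))
E
```

```text
[514.  320.5 179. ] [ 42.7 -19.5  -6.7]
[550.5 334.  179. ] [42.7 19.4 -6.6]
[541.6 243.1 179. ] [-39.4 -20.7  -6.7]
[580.1 257.4 179. ] [-39.5  20.4  -6.6]
```

Emit:
step_arm(
  commands=[
    [-1, 0, 1, 0, 0, 0, 0],
    [-1, 0, 1, 0, 0, 0, 0],
    [-1, 0, 1, 0, 0, 0, 0],
    [-1, 0, 1, 0, 0, 0, 0],
    [-1, 0, 1, 0, 0, 0, 0],
    [-1, 0, 1, 0, 0, 0, 0],
  ],
)

```text
t: 3.72
eef_pos: [547.2, 286.3, 171.3]
eef_rot: [3.14, 0.0, 1.926]
force: [-3.2, -0.4, 2.1]
grip_width: 42.0
```

Emit:
step_arm(
  commands=[
    [0, 0, -5, 0, 0, 0, 0],
    [0, 0, -11, 0, 0, 0, 0],
    [0, 0, -16, 0, 0, 0, 0],
    [0, 0, -16, 0, 0, 0, 0],
    [0, 0, -16, 0, 0, 0, 0],
  ],
)

```text
t: 4.35
eef_pos: [547.1, 286.2, 187.3]
eef_rot: [3.14, 0.0, 1.926]
force: [0.3, 0.5, -4.1]
grip_width: 41.6
```

Emit:
step_arm(
  commands=[
    [0, -5, 0, 0, 0, 0, 0],
    [0, -11, 0, 0, 0, 0, 0],
    [0, -16, 0, 0, 0, 0, 0],
    [0, -16, 0, 0, 0, 0, 0],
    [0, -16, -20, 0, 0, 0, 0],
    [0, -17, -60, 0, 0, 0, 0],
    [0, -17, -100, 0, 0, 0, 0],
    [0, -17, -135, 0, 0, 0, 0],
    [0, -17, -150, 0, 0, 0, 0],
    [0, -17, -150, 0, 0, 0, 0],
    [0, -17, -150, 0, 0, 0, 0],
  ],
)

```text
t: 5.72
eef_pos: [530.4, 280.1, 335.4]
eef_rot: [-3.14, -0.0, 1.926]
force: [-0.5, 0.3, -5.4]
grip_width: 41.8
```

```bash
cat > sense.py <<'E'
from h import *
import sys
F=[];M=[];
for i in range(int(sys.argv[1]) if len(sys.argv)>1 else 6):
    snapshot("wrist");o=get_obs();Rt=R.from_euler("xyz",o["eef_rot"]).inv()
    F.append(o["force"]);M.append(o["moment"])
F=np.array(F);M=np.array(M)
print(o["t"],o["eef_pos"],o["eef_rot"]);print("F",F.mean(0),F.std(0));print("M",M.mean(0),M.std(0))
print("tool F",Rt.apply(F.mean(0)),"tool M",Rt.apply(M.mean(0)))
E
python3 sense.py 6; python3 - <<'E'
from h import *
import cv2
cv2.imwrite("pics/s3.png",cv2.resize(snapshot("scene")[80:280,100:380],None,fx=2.5,fy=2.5)[:,:,::-1])
E
```

```text
6.025 [530.822 280.2   336.346] [-3.141 -0.     1.926]
F [ 0.029  0.032 -4.248] [0.301 0.322 0.398]
M [-0.065  0.024  0.024] [0.009 0.012 0.021]
tool F [0.019 0.04  4.248] tool M [ 0.045 -0.053 -0.024]
```

View pics/s3.png

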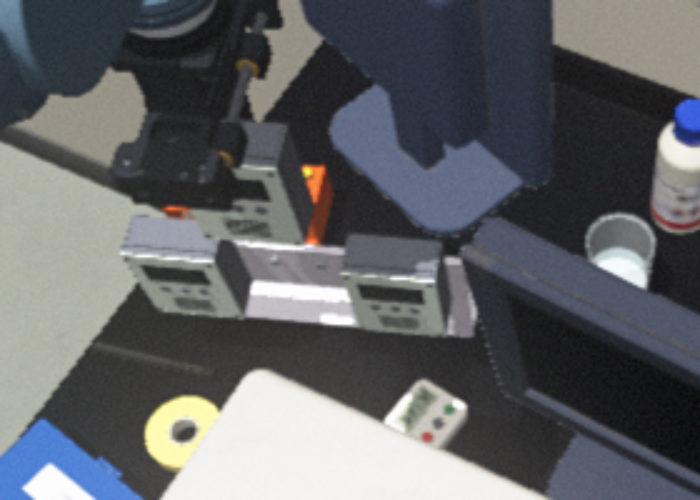

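Emit:
step_arm(
  commands=[
    [0, 0, 0, 0, 0.18, 0, 0],
    [0, 0, 0, 0, 0.36, 0, 0],
    [0, 0, 0, 0, 0.5, 0, 0],
    [0, 0, 0, 0, 0.5, 0, 0],
    [0, 0, 0, 0, 0.5, 0, 0],
    [0, 0, 0, 0, 0.5, 0, 0],
    [0, 0, 0, 0, 0.5, 0, 0],
  ],
)

```text
t: 6.95
eef_pos: [530.6, 281.1, 337.1]
eef_rot: [3.14, -0.499, 1.929]
force: [0.1, 1.0, -3.8]
grip_width: 41.6
```

```bash
python3 sense.py 4
```

```text
7.15 [530.764 280.572 336.761] [ 3.141 -0.5    1.927]
F [-0.459  0.457 -4.428] [0.345 0.582 0.153]
M [-0.615 -0.168 -0.001] [0.011 0.012 0.022]
tool F [-1.605 -0.273  4.169] tool M [ 0.049 -0.635  0.028]
```

Emit:
step_arm(
  commands=[
    [0, 0, 0, 0, -0.18, 0, 0],
    [0, 0, 0, 0, -0.36, 0, 0],
    [0, 0, 0, 0, -0.5, 0, 0],
    [0, 0, 0, 0, -0.5, 0, 0],
    [0, 0, 0, 0, -0.5, 0, 0],
  ],
)

```text
t: 7.78
eef_pos: [530.5, 280.6, 336.3]
eef_rot: [-3.141, -0.003, 1.927]
force: [0.5, -0.6, -3.7]
grip_width: 41.6
```

```bash
python3 sense.py 8
```

```text
8.175 [531.007 280.039 336.668] [3.141 0.    1.926]
F [-0.013 -0.148 -3.923] [0.573 0.352 0.488]
M [-0.049  0.026  0.01 ] [0.022 0.028 0.017]
tool F [-0.134 -0.065  3.923] tool M [ 0.041 -0.037 -0.01 ]
```

Emit:
step_arm(
  commands=[
    [0, 0, 0, 0, -0.18, 0, 0],
    [0, 0, 0, 0, -0.36, 0, 0],
    [0, 0, 0, 0, -0.5, 0, 0],
    [0, 0, 0, 0, -0.5, 0, 0],
    [0, 0, 0, 0, -0.5, 0, 0],
    [0, 0, 0, 0, -0.5, 0, 0],
    [0, 0, 0, 0, -0.5, 0, 0],
    [0, 0, 0, 0, -0.33, 0, 0],
    [0, 0, 0, 0, -0.16, 0, 0],
    [0, 0, 0, 0, 0, 0, 0],
    [0, 0, 0, 0, 0, 0, 0],
    [0, 0, 0, 0, 0, 0, 0],
  ],
)

```text
t: 9.68
eef_pos: [531.0, 279.5, 336.6]
eef_rot: [-3.141, 0.003, 1.925]
force: [0.4, 0.3, -3.6]
grip_width: 41.8
```

```bash
python3 sense.py 8
```

```text
10.075 [530.736 280.601 336.514] [-3.142  0.     1.927]
F [-0.069  0.385 -4.035] [0.461 0.563 0.485]
M [-0.023  0.046  0.009] [0.025 0.023 0.032]
tool F [0.387 0.07  4.035] tool M [ 0.051 -0.005 -0.009]
```

```bash
python3 sense.py 14
```

```text
10.775 [530.977 280.028 336.627] [ 3.142 -0.     1.926]
F [-0.157  0.033 -4.388] [0.48  0.428 0.381]
M [-0.058  0.045  0.   ] [0.023 0.018 0.033]
tool F [ 0.086 -0.136  4.388] tool M [ 0.063 -0.039 -0.   ]
```

```bash
python3 - <<'E'
from h import *
import cv2
cv2.imwrite("pics/w4.png",cv2.resize(snapshot("wrist"),(800,600))[:,:,::-1])
u=np.array([np.cos(.355),np.sin(.355)]);H=np.array([547.2,286.3])
go([*(H-17*u),188.0],1.926)
E
```

```text
shift [  0.2   0.3 148.7] rot [ 0. -0.  0.] jw 41.64365698283898
```

View pics/w4.png

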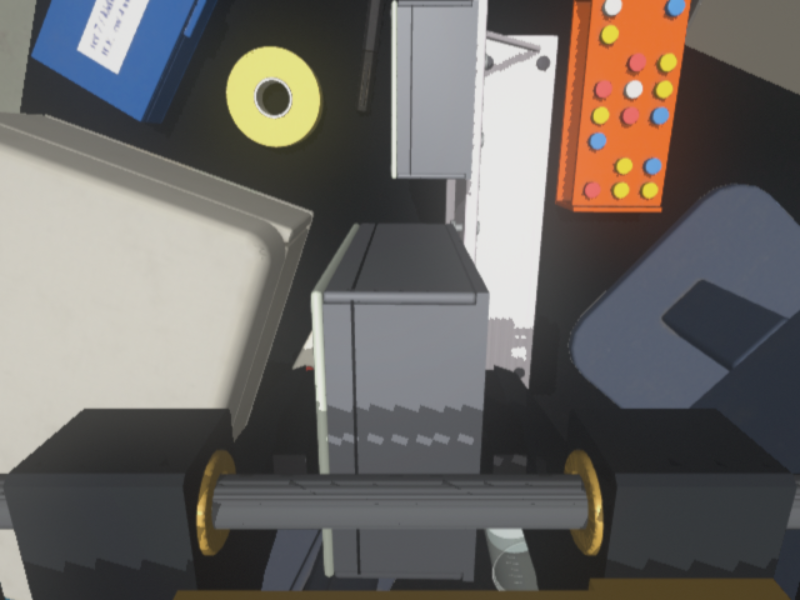

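Emit:
step_arm(
  commands=[
    [0.2, 0.3, 45, 0, 0, 0, 0],
    [0.2, 0.3, 90, 0, 0, 0, 0],
    [0.2, 0.3, 125, 0, 0, 0, 0],
    [0.2, 0.3, 142, 0, 0, 0, 0],
    [0.2, 0.3, 148.7, 0, 0, 0, 0],
    [0.2, 0.3, 148.7, 0, 0, 0, 0],
    [0.2, 0.3, 148.7, 0, 0, 0, 0],
    [0.2, 0.3, 148.7, 0, 0, 0, 0],
  ],
)

```text
t: 11.82
eef_pos: [531.9, 280.6, 189.3]
eef_rot: [3.139, 0.0, 1.926]
force: [0.0, -1.0, -3.6]
grip_width: 41.9
```

```bash
python3 - <<'E'
from h import *
go([547.2,286.3,187.5],1.926);o=get_obs();print(o["force"],o["moment"])
E
```

```text
shift [ 0.1 16.3  1.8] rot [0.002 0.    0.   ] jw 41.94160474697517
[ 0.02  -0.998 -3.624] [-0.069  0.047  0.002]
```

Emit:
step_arm(
  commands=[
    [0.1, 4, 1.5, 0, 0, 0, 0],
    [0.1, 9, 1.5, 0, 0, 0, 0],
    [0.1, 14, 1.5, 0, 0, 0, 0],
    [0.1, 16.3, 1.5, 0, 0, 0, 0],
    [0.1, 16.3, 1.5, 0, 0, 0, 0],
    [0.1, 16.3, 1.5, 0, 0, 0, 0],
  ],
)

```text
t: 12.58
eef_pos: [547.1, 286.3, 187.7]
eef_rot: [3.139, 0.0, 1.926]
force: [0.1, 0.6, -4.3]
grip_width: 41.8
```

Lower onto the studs.

Emit:
step_arm(
  commands=[
    [0, 0, 5, 0, 0, 0, 0],
    [0, 0, 10, 0, 0, 0, 0],
    [0, 0, 14, 0, 0, 0, 0],
    [0, 0, 16, 0, 0, 0, 0],
    [0, 0, 16.4, 0, 0, 0, 0],
    [0, 0, 16.4, 0, 0, 0, 0],
  ],
)

```text
t: 13.32
eef_pos: [547.2, 286.3, 171.5]
eef_rot: [3.139, 0.0, 1.926]
force: [-2.1, -1.3, -0.0]
grip_width: 42.0
```

```bash
python3 - <<'E'
from h import *
import cv2
o=get_obs();print(o["force"],o["eef_pos"])
cv2.imwrite("pics/s5.png",cv2.resize(snapshot("scene")[80:280,100:380],None,fx=2.5,fy=2.5)[:,:,::-1])
E
```

```text
[-2.063 -1.314 -0.049] [547.164 286.329 171.539]
```

View pics/s5.png

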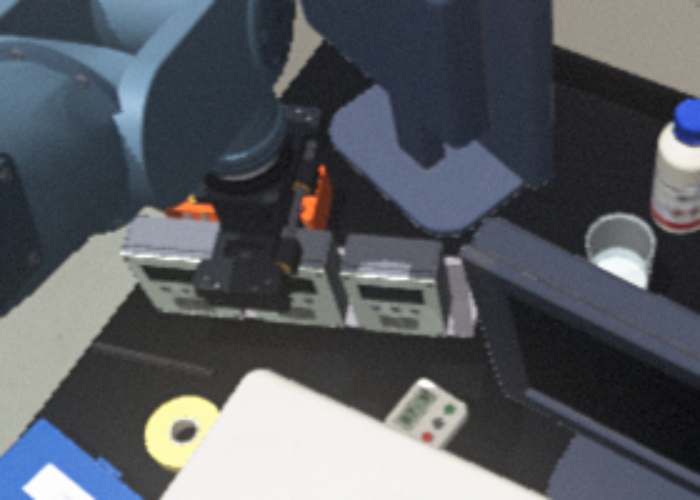

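Emit:
step_arm(
  commands=[
    [0, 0, 0, 0, 0, 0, 1],
    [0, 0, 0, 0, 0, 0, 1],
    [0, 0, 0, 0, 0, 0, 1],
    [0, 0, -10, 0, 0, 0, 1],
    [0, 0, -40, 0, 0, 0, 1],
    [0, 0, -60, 0, 0, 0, 1],
    [30, 0, -62, 0, 0, 0, 1],
    [80, 0, -62, 0, 0, 0, 1],
    [98, 0, -62, 0, 0, 0, 1],
    [98, 0, -62, 0, 0, 0, 1],
  ],
)

```text
t: 14.62
eef_pos: [512.5, 379.0, 233.8]
eef_rot: [3.139, 0.0, 1.928]
force: [0.5, 0.1, -1.1]
grip_width: 87.9
```

```bash
python3 - <<'E'
from h import *
import cv2
print(get_obs()["force"])
cv2.imwrite("pics/w6.png",cv2.resize(snapshot("wrist"),(800,600))[:,:,::-1])
v=np.array([-np.sin(.355),np.cos(.355)])*98+np.array([547.2,286.3])
print(v);go([*v,171.5],1.926)
E
```

```text
[ 0.469  0.105 -1.093]
[513.136 378.189]
shift [ 0.2  0.1 62.1] rot [0.003 0.001 0.001] jw 88.14393657309313
```

View pics/w6.png

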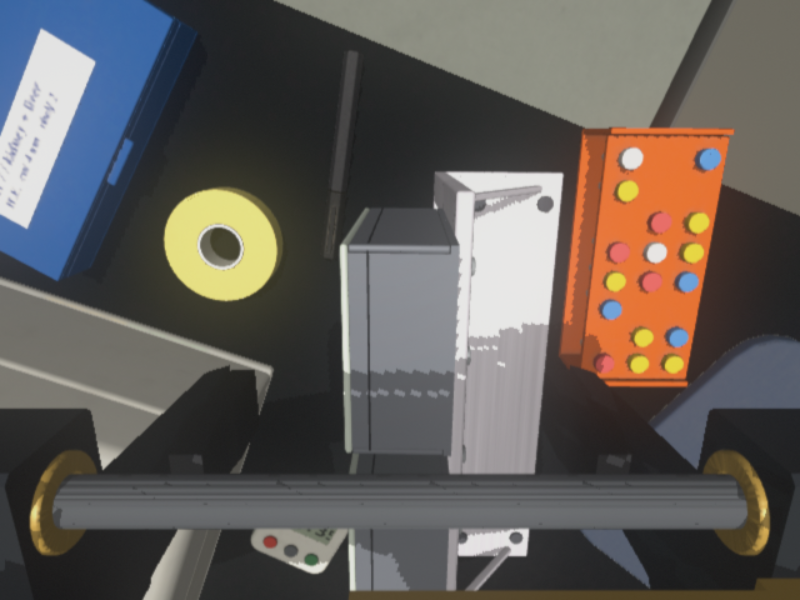

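Emit:
step_arm(
  commands=[
    [0.2, 0.1, 30, 0, 0, 0, 1],
    [0.2, 0.1, 52, 0, 0, 0, 1],
    [0.2, 0.1, 62, 0, 0, 0, 1],
    [0.2, 0.1, 62, 0, 0, 0, 1],
    [0.2, 0.1, 62, 0, 0, 0, 0],
    [0.2, 0.1, 62, 0, 0, 0, 0],
    [0.2, 0.1, 62, 0, 0, 0, 0],
    [0.2, 0.1, 62, 0, 0, 0, 0],
    [0.2, 0.1, 62, 0, 0, 0, 0],
  ],
)

```text
t: 15.8
eef_pos: [513.1, 378.3, 171.8]
eef_rot: [3.139, 0.001, 1.927]
force: [0.3, 0.2, 0.2]
grip_width: 41.7
```

Hung pose of left module: (513.1, 378.3, 171.8). Raise, draw, lift, and tip to one side.

Emit:
step_arm(
  commands=[
    [0, 0, -5, 0, 0, 0, 0],
    [0, 0, -11, 0, 0, 0, 0],
    [0, 0, -16, 0, 0, 0, 0],
    [0, 0, -16, 0, 0, 0, 0],
    [0, -5, -16, 0, 0, 0, 0],
    [0, -11, -16, 0, 0, 0, 0],
    [0, -17, -16, 0, 0, 0, 0],
    [0, -17, -16, 0, 0, 0, 0],
    [0, -17, -45, 0, 0, 0, 0],
    [0, -17, -90, 0, 0, 0, 0],
    [0, -17, -135, 0, 0, 0, 0],
    [0, -17, -160, 0, 0, 0, 0],
    [0, -17, -165, 0, 0, 0, 0],
    [0, -17, -165, 0, 0, 0, 0],
  ],
)

```text
t: 17.55
eef_pos: [496.5, 372.2, 335.8]
eef_rot: [3.14, 0.001, 1.927]
force: [-0.9, -0.2, -3.7]
grip_width: 41.9
```

```bash
python3 sense.py 4
```

```text
17.75 [496.199 372.034 334.846] [-3.141  0.001  1.927]
F [-0.325  0.284 -3.797] [0.317 0.618 0.432]
M [-0.043  0.045  0.01 ] [0.018 0.037 0.014]
tool F [ 0.384 -0.203  3.796] tool M [ 0.057 -0.025 -0.01 ]
```

Emit:
step_arm(
  commands=[
    [0, 0, 0, 0, 0.18, 0, 0],
    [0, 0, 0, 0, 0.36, 0, 0],
    [0, 0, 0, 0, 0.5, 0, 0],
    [0, 0, 0, 0, 0.5, 0, 0],
    [0, 0, 0, 0, 0.5, 0, 0],
    [0, 0, 0, 0, 0.5, 0, 0],
    [0, 0, 0, 0, 0.5, 0, 0],
    [0, 0, 0, 0, 0.33, 0, 0],
    [0, 0, 0, 0, 0.16, 0, 0],
    [0, 0, 0, 0, 0, 0, 0],
    [0, 0, 0, 0, 0, 0, 0],
    [0, 0, 0, 0, 0, 0, 0],
  ],
)

```text
t: 19.25
eef_pos: [495.8, 372.4, 334.5]
eef_rot: [-3.14, -0.002, 1.928]
force: [0.6, 0.1, -4.1]
grip_width: 41.8
```

```bash
python3 sense.py 14
```

```text
19.95 [496.216 372.043 334.848] [-3.141  0.001  1.927]
F [-0.125  0.022 -3.843] [0.47  0.512 0.419]
M [-0.012  0.043  0.003] [0.025 0.023 0.033]
tool F [ 0.068 -0.107  3.843] tool M [ 0.045  0.004 -0.003]
```

Emit:
step_arm(
  commands=[
    [0, 0, 0, 0, -0.18, 0, 0],
    [0, 0, 0, 0, -0.36, 0, 0],
    [0, 0, 0, 0, -0.5, 0, 0],
    [0, 0, 0, 0, -0.5, 0, 0],
    [0, 0, 0, 0, -0.5, 0, 0],
    [0, 0, 0, 0, -0.5, 0, 0],
    [0, 0, 0, 0, -0.5, 0, 0],
    [0, 0, 0, 0, -0.33, 0, 0],
    [0, 0, 0, 0, -0.16, 0, 0],
    [0, 0, 0, 0, 0, 0, 0],
    [0, 0, 0, 0, 0, 0, 0],
    [0, 0, 0, 0, 0, 0, 0],
  ],
)

```text
t: 21.45
eef_pos: [496.3, 371.5, 334.9]
eef_rot: [-3.141, 0.004, 1.927]
force: [0.2, -0.2, -3.7]
grip_width: 41.5
```

```bash
python3 sense.py 14
```

```text
22.15 [496.246 372.037 334.867] [-3.141  0.001  1.927]
F [ 0.063 -0.055 -3.724] [0.618 0.546 0.536]
M [-0.091  0.017 -0.001] [0.029 0.022 0.021]
tool F [-0.069  0.041  3.724] tool M [ 0.048 -0.079  0.001]
```

```bash
python3 - <<'E'
from h import *
from tri import tri
b=lambda u,v:(u/2.7+420,v/2.7+190); a=lambda u,v:(u/2.5+400,v/2.5+255)
print("wall corner",tri(b(127,200),a(203,183)).round(), "knob",tri(b(172,352),a(185,372)).round(),"head",tri(b(203,148),a(325,120)).round())
for z in(22,):
    Q=np.array([ray("scene",a(*q),z) for q in((69,236),(181,290),(125,444),(7,384))]);print(Q.round(1),Q.mean(0))
    print([np.linalg.norm(Q[i]-Q[i-1]).round(1) for i in range(4)])
go([385,150,332],1.75)
E
```

```text
wall corner [ 525. -370.   73.] knob [ 377. -408.   56.] head [ 550. -404.  223.]
[[ 448.6 -290.7   22. ]
 [ 447.2 -392.7   22. ]
 [ 311.2 -388.4   22. ]
 [ 312.  -286.1   22. ]] [ 379.765 -339.473   22.   ]
[np.float64(136.7), np.float64(102.0), np.float64(136.0), np.float64(102.3)]
shift [-169.3 -181.7    3.1] rot [-0.     0.001  0.177] jw 41.83293051843937
```

```bash
python3 - <<'E'
from h import *
go([385,150,332],1.75);go([375,-100,332],1.63);go([378,-337,332],1.55)
E
```

```text
shift [-169.3 -181.7    3.1] rot [-0.     0.001  0.177] jw 41.83293051843937
shift [-400.1 -278.3    3.4] rot [-0.     0.001  0.297] jw 41.83293051843937
shift [-623.2 -358.2    3.7] rot [-0.     0.001  0.377] jw 41.83293051843937
```

Emit:
step_arm(
  commands=[
    [-40, -45, 3, 0, 0, 0.04, 0],
    [-85, -90, 3, 0, 0, 0.09, 0],
    [-128, -136, 3, 0, 0, 0.13, 0],
    [-169, -182, 3, 0, 0, 0.18, 0],
    [-220, -205, 3, 0, 0, 0.2, 0],
    [-275, -226, 3, 0, 0, 0.23, 0],
    [-330, -250, 3, 0, 0, 0.26, 0],
    [-385, -272, 3, 0, 0, 0.29, 0],
    [-440, -293, 3, 0, 0, 0.31, 0],
    [-500, -314, 3, 0, 0, 0.33, 0],
    [-555, -334, 3, 0, 0, 0.36, 0],
    [-600, -350, 3, 0, 0, 0.377, 0],
    [-623, -358, 3, 0, 0, 0.377, 0],
    [-623, -358, 3, 0, 0, 0.377, 0],
    [-623, -358, 3, 0, 0, 0.377, 0],
  ],
)

```text
t: 24.02
eef_pos: [378.1, -336.0, 332.7]
eef_rot: [-3.141, 0.001, 1.55]
force: [0.1, -0.1, -4.0]
grip_width: 41.6
```

```bash
python3 - <<'E'
from h import *
import cv2,pickle
ci=camera_info("wrist");im=snapshot("wrist");o=get_obs()
pickle.dump((ci,im,o),open("w7.pkl","wb"))
print(o["eef_pos"],o["eef_rot"],o["force"],o["joint_positions"])
cv2.imwrite("pics/w7.png",cv2.resize(im,(800,600),interpolation=cv2.INTER_CUBIC)[:,:,::-1])
E
```

```text
[ 378.238 -335.694  332.797] [3.142 0.001 1.551] [-0.759 -0.342 -3.938] [-0.961 -0.031  1.687 -0.     1.485 -0.941]
```

View pics/w7.png

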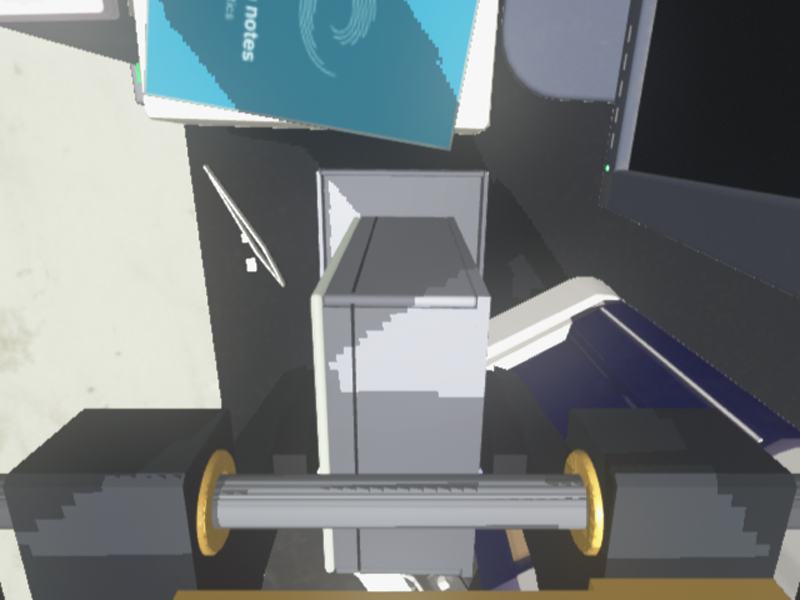

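```bash
python3 - <<'E'
from h import *
import pickle,cv2
ci,im,o=pickle.load(open("w7.pkl","rb"))
cv2.imwrite("pics/w7c.png",cv2.resize(im[125:245,240:400],None,fx=5,fy=5,interpolation=cv2.INTER_CUBIC)[:,:,::-1])
f=lambda u,v:((u+.5)*.8-.5,(v+.5)*.8-.5)
for q in((317,170.5),(488.5,170),(319.5,285),(486,285)):
    print(ray("w",f(*q),22,ci).round(1))
# module bottom edge
R0=R.from_euler("xyz",o["eef_rot"])
for q in((359,217),(455,217)):
    p=ray("w",f(*q),o["eef_pos"][2]-96.5,ci);print("mod bottom",p.round(1),R0.inv().apply(p-o["eef_pos"]).round(1))
for q in((314,293),(488,293),(327,573),(474,573)):
    p=ray("w",f(*q),o["eef_pos"][2]+7.5,ci);print("mod top",p.round(1),R0.inv().apply(p-o["eef_pos"]).round(1))
E
```

```text
[ 311.9 -281.2   22. ]
[ 450.3 -283.7   22. ]
[ 307.7 -377.    22. ]
[ 450.9 -379.9   22. ]
mod bottom [ 361.6 -289.4  236.3] [ 46.1 -17.6  96.5]
mod bottom [ 401.8 -290.2  236.3] [46.  22.7 96.5]
mod top [ 358.8 -292.1  340.3] [ 43.2 -20.3  -7.5]
mod top [ 399.  -293.   340.3] [43.1 20.  -7.5]
mod top [ 356.9 -372.8  340.3] [-37.5 -20.6  -7.5]
mod top [ 397.5 -373.6  340.3] [-37.5  20.   -7.5]
```

View pics/w7c.png

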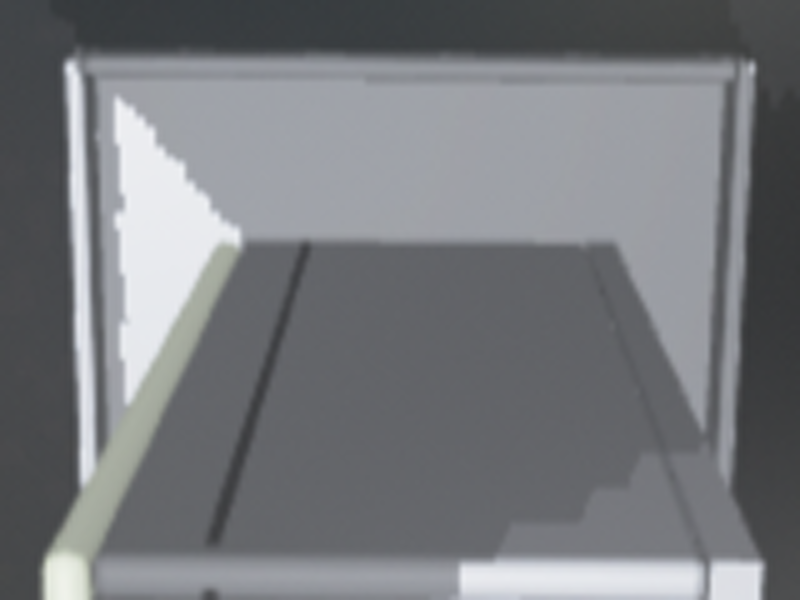

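Emit:
step_arm(
  commands=[
    [-2.5, 1, 50, 0, 0, 0, 0],
    [-2.5, 2, 100, 0, 0, 0, 0],
    [-2.5, 2, 150, 0, 0, 0, 0],
    [-2.5, 2, 185, 0, 0, 0, 0],
    [-2.5, 2, 198, 0, 0, 0, 0],
    [-2.5, 2, 198, 0, 0, 0, 0],
    [-2.5, 2, 198, 0, 0, 0, 0],
  ],
)

```text
t: 24.95
eef_pos: [381.1, -339.3, 136.7]
eef_rot: [3.14, 0.004, 1.552]
force: [-0.3, -0.8, -3.2]
grip_width: 41.6
```

```bash
python3 - <<'E'
from h import *
import cv2,pickle
ci=camera_info("wrist");im=snapshot("wrist");o=get_obs();T=snapshot("top");S=snapshot("scene")
pickle.dump((ci,im,o),open("w8.pkl","wb"))
print(o["eef_pos"],o["eef_rot"],o["force"])
cv2.imwrite("pics/w8.png",cv2.resize(im[40:260,180:460],None,fx=2.8,fy=2.7,interpolation=cv2.INTER_CUBIC)[:,:,::-1])
st=np.hstack([cv2.resize(T[270:370,410:510],(400,400)),cv2.resize(S[330:440,390:500],(400,400))])
cv2.imwrite("pics/ts8.png",st[:,:,::-1])
E
```

```text
[ 381.096 -339.4    136.736] [3.139 0.004 1.551] [-0.149 -0.01  -2.949]
```

View pics/w8.png

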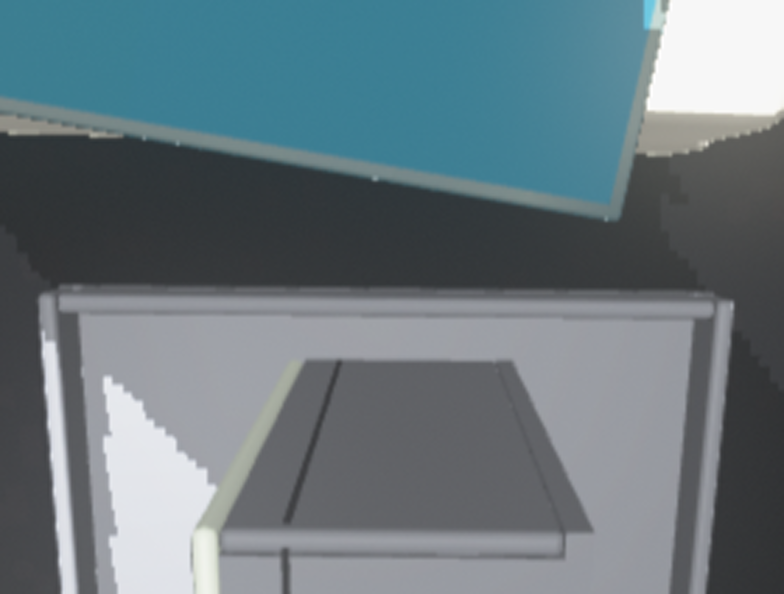

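View pics/ts8.png

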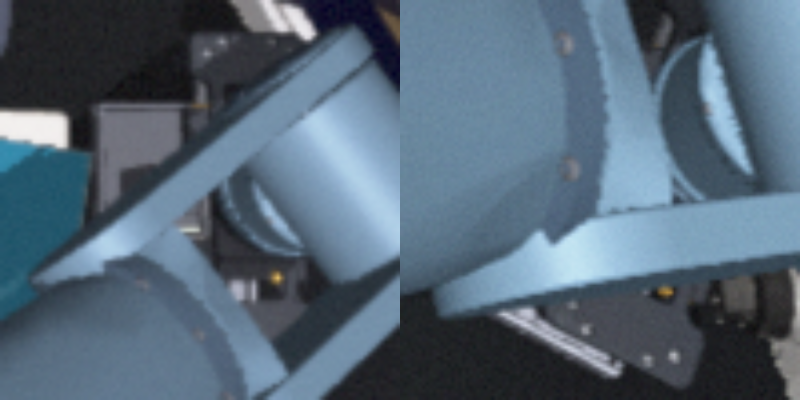

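```bash
python3 - <<'E'
from h import *
import pickle
ci,im,o=pickle.load(open("w8.pkl","rb"));o=get_obs();print(o["eef_pos"],o["eef_rot"])
f=lambda u,v:((u+.5)/2.8-.5+180,(v+.5)/2.7-.5+40)
zb=o["eef_pos"][2]-96.7
for n,q,z in(("outer",(45,291),22),("outer",(728,297),22),("inner",(75,314),22),("inner",(695,317),22),("modb",(300,360),zb),("modb",(512,360),zb),("modt",(195,531),zb+104),("modt",(590,531),zb+104)):
    print(n,ray("w",f(*q),z,ci).round(1))
E
```

```text
[ 380.803 -339.214  136.291] [3.14  0.003 1.551]
outer [ 313.  -280.2   22. ]
outer [ 449.1 -284.1   22. ]
inner [ 318.5 -285.    22. ]
inner [ 442.7 -288.    22. ]
modb [ 364.6 -292.9   39.6]
modb [ 404.3 -293.7   39.6]
modt [ 361.1 -296.3  143.6]
modt [ 402.2 -297.1  143.6]
```

Emit:
step_arm(
  commands=[
    [1, 0, 10, 0, -0.003, 0.004, 0],
    [1, 0, 18, 0, -0.003, 0.004, 0],
    [1, 0, 25, 0, -0.003, 0.004, 0],
    [1, 0, 30, 0, -0.003, 0.004, 0],
    [1, 0, 32, 0, -0.003, 0.004, 0],
    [1, 0, 33, 0, -0.003, 0.004, 0],
    [1, 0, 33, 0, -0.003, 0.004, 0],
  ],
)

```text
t: 25.98
eef_pos: [381.0, -338.4, 103.4]
eef_rot: [3.14, 0.006, 1.547]
force: [0.0, 1.1, -4.1]
grip_width: 41.8
```

```bash
python3 sense.py 3; python3 - <<'E'
from h import *
import cv2,pickle
im=snapshot("wrist")
cv2.imwrite("pics/w9.png",cv2.resize(im[40:260,180:460],None,fx=2.8,fy=2.7,interpolation=cv2.INTER_CUBIC)[:,:,::-1])
E
```

```text
26.125 [ 380.985 -338.441  103.53 ] [3.14  0.006 1.547]
F [-0.257  0.06  -4.008] [0.772 0.472 0.204]
M [-0.099  0.081  0.004] [0.015 0.004 0.015]
tool F [ 0.08  -0.266  4.007] tool M [ 0.079 -0.101 -0.005]
```

View pics/w9.png

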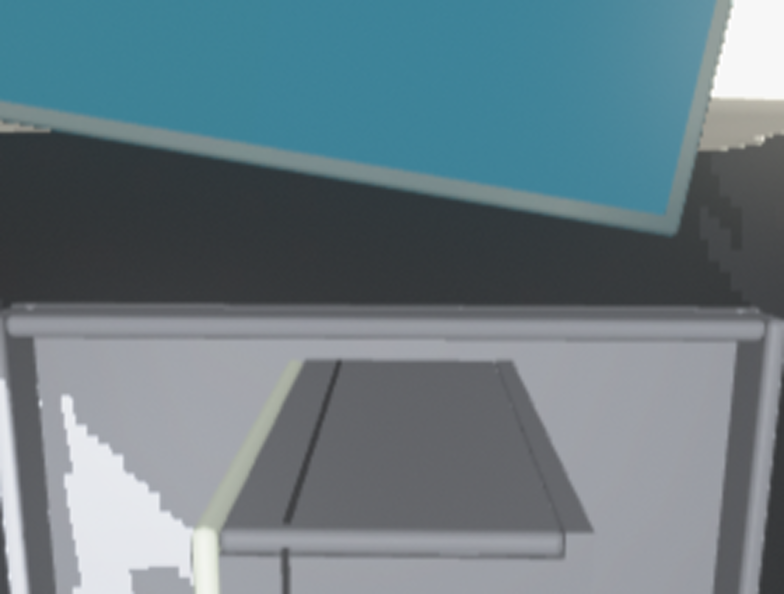

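Emit:
step_arm(
  commands=[
    [0, 0, 0.8, 0, 0.005, 0, 0],
    [0, 0, 1.5, 0, 0.006, 0, 0],
    [0, 0, 2, 0, 0.006, 0, 0],
    [0, 0, 2.4, 0, 0.006, 0, 0],
    [0, 0, 2.7, 0, 0.006, 0, 0],
    [0, 0, 2.7, 0, 0.006, 0, 0],
  ],
)

```text
t: 26.92
eef_pos: [381.4, -338.6, 102.8]
eef_rot: [3.139, 0.001, 1.547]
force: [-4.6, 7.0, 16.4]
grip_width: 41.8
```

```bash
python3 sense.py 3
```

```text
27.075 [ 381.367 -338.601  102.793] [3.139 0.001 1.547]
F [-3.357  6.752 15.598] [0.487 0.308 0.597]
M [ 0.843  1.161 -0.165] [0.009 0.036 0.006]
tool F [  6.661  -3.48  -15.611] tool M [1.181 0.815 0.166]
```

Emit:
step_arm(
  commands=[
    [0, 0, 0.2, 0, 0, 0, 0],
    [0, 0, 0, 0, 0, 0, 0],
    [0, 0, 0, 0, 0, 0, 0],
  ],
)

```text
t: 27.45
eef_pos: [381.7, -338.8, 103.0]
eef_rot: [3.139, 0.001, 1.547]
force: [1.1, 1.3, 1.4]
grip_width: 41.9
```

```bash
python3 sense.py 2;python3 - <<'E'
from h import *
import cv2,pickle
im=snapshot("wrist")
cv2.imwrite("pics/w10.png",cv2.resize(im,(800,600))[:,:,::-1])
E
```

```text
27.55 [ 381.627 -338.764  102.98 ] [3.139 0.001 1.547]
F [0.794 1.398 1.559] [0.017 0.289 0.291]
M [ 0.026  0.035 -0.025] [0.06  0.01  0.001]
tool F [ 1.415  0.765 -1.558] tool M [0.036 0.025 0.025]
```

View pics/w10.png

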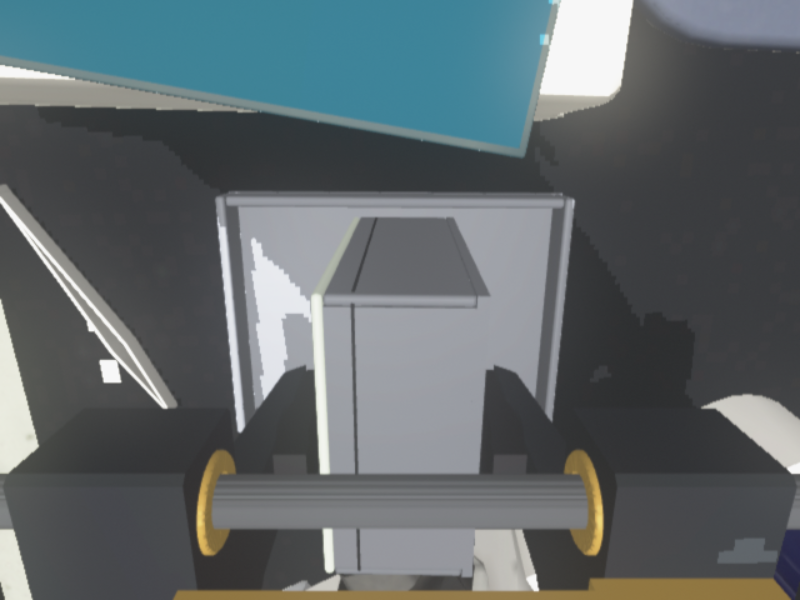

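Emit:
step_arm(
  commands=[
    [0, 0, 0, 0, 0, 0, 0.6],
    [0, 0, 0, 0, 0, 0, 0.7],
    [0, 0, 0, 0, 0, 0, 0.8],
    [0, 0, 0, 0, 0, 0, 0.9],
    [0, 0, -5, 0, 0, 0, 0.9],
    [0, 0, -30, 0, 0, 0, 0.9],
    [0, 0, -80, 0, 0, 0, 0.9],
    [0, 0, -140, 0, 0, 0, 0.9],
    [0, 0, -200, 0, 0, 0, 0.9],
    [0, 0, -220, 0, 0, 0, 0.9],
    [0, 0, -220, 0, 0, 0, 0.9],
  ],
)

```text
t: 28.98
eef_pos: [381.6, -339.2, 325.3]
eef_rot: [3.136, 0.005, 1.547]
force: [-0.2, 0.3, 0.1]
grip_width: 79.6
```

```bash
python3 - <<'E'
from h import *
import cv2,pickle
im=snapshot("wrist");print(get_obs()["force"],get_obs()["eef_pos"])
cv2.imwrite("pics/w11.png",cv2.resize(im,(800,600))[:,:,::-1])
go([375,-100,330],1.63);go([385,150,330],1.75)
E
```

```text
[-0.518  0.537 -0.627] [ 381.062 -338.532  323.21 ]
shift [238.3 -11.6  -7.3] rot [ 0.003  0.002 -0.083] jw 79.55117985277295
shift [488.5  -7.5  -7.7] rot [ 0.003  0.002 -0.203] jw 79.55117985277295
```

View pics/w11.png

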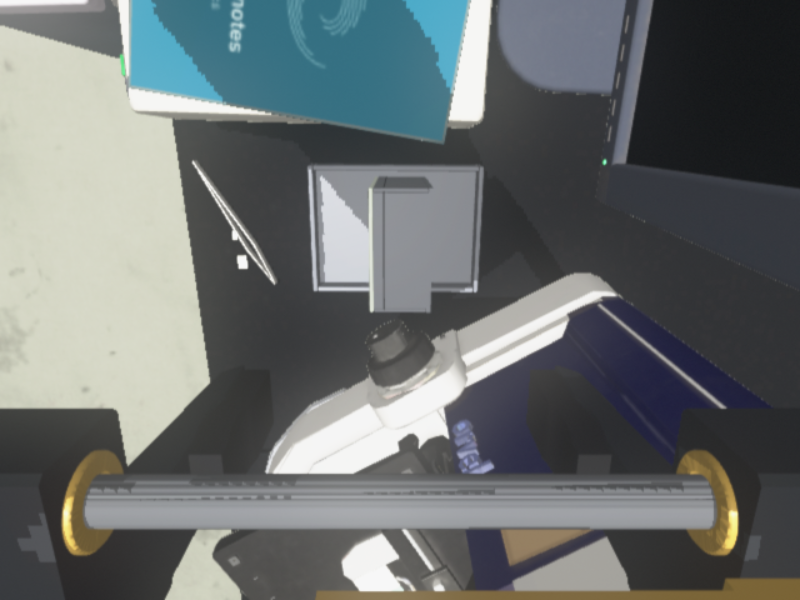

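Emit:
step_arm(
  commands=[
    [60, -3, -8, 0, 0, 0, 0.9],
    [120, -6, -8, 0, 0, 0, 0.9],
    [180, -9, -8, 0, 0, 0, 0.9],
    [240, -11, -8, 0, 0, 0, 0.9],
    [300, -11, -8, 0, 0, 0, 0.9],
    [300, -11, -8, 0, 0, 0, 0.9],
  ],
)

```text
t: 29.78
eef_pos: [376.1, -34.4, 328.8]
eef_rot: [3.141, 0.0, 1.555]
force: [0.8, -1.2, -0.0]
grip_width: 79.3
```

```bash
python3 - <<'E'
from h import *
import cv2
T=snapshot("top");S=snapshot("scene")
st=np.hstack([cv2.resize(T[270:370,410:510],(400,400),interpolation=cv2.INTER_CUBIC),cv2.resize(S[320:460,380:520],(400,400),interpolation=cv2.INTER_CUBIC)])
st2=np.hstack([cv2.resize(T[200:300,140:290],(400,267),interpolation=cv2.INTER_CUBIC),cv2.resize(S[120:240,130:310],(400,267),interpolation=cv2.INTER_CUBIC)])
cv2.imwrite("pics/c1.png",np.vstack([st,st2])[:590,:,::-1]);cv2.imwrite("pics/sfull.png",S[:,:,::-1])
E
```

```text
(no output)
```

View pics/c1.png

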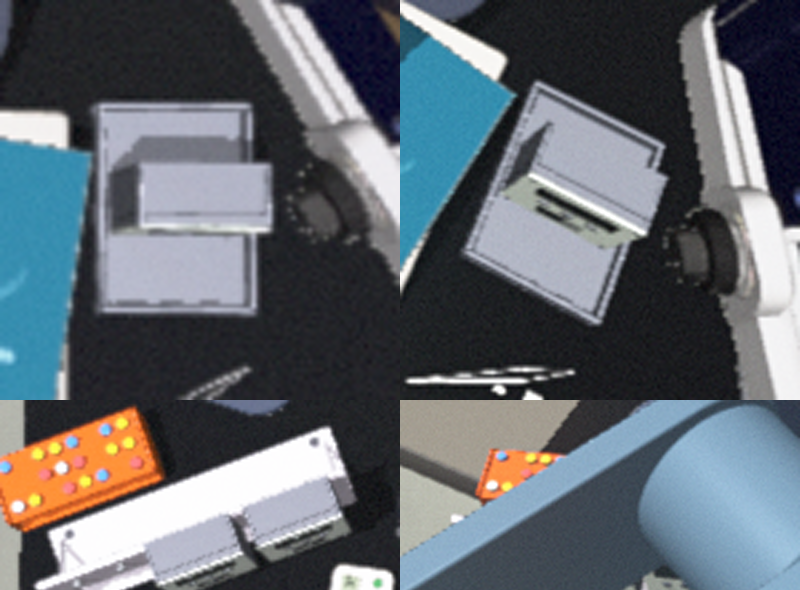

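View pics/sfull.png

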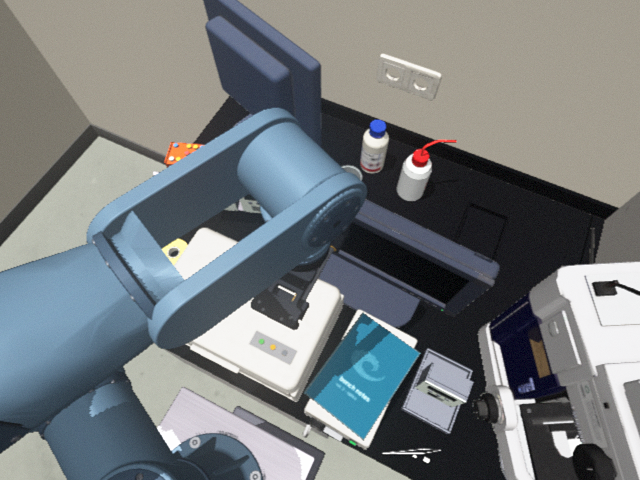

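```bash
python3 - <<'E'
from h import *
f=lambda u,v:((u+.5)/4-.5+410,(v+.5)/4-.5+270)
for n,q,z in(("tTL",(139,163),108),("tTR",(270,163),108),("tBR",(272,230),108),("tBL",(138,228),108),("bot+y",(111,200),4),("trayL",(96,104),22),("trayR",(250,104),22),("trayLb",(98,312),22),("trayRb",(255,311),22)):
    print(n,ray("top",f(*q),z).round(1))
E
```

```text
tTL [ 402.4 -296.4  108. ]
tTR [ 401.1 -379.7  108. ]
tBR [ 358.8 -378.5  108. ]
tBL [ 361.5 -293.8  108. ]
bot+y [ 383.7 -297.1    4. ]
trayL [ 447.4 -286.7   22. ]
trayR [ 445.7 -390.5   22. ]
trayLb [ 309.1 -281.5   22. ]
trayRb [ 308.1 -385.9   22. ]
```

```bash
python3 - <<'E'
from h import *
import cv2
a=cv2.imread("pics/top0.png")[:,:,::-1];b=snapshot("top")
o=get_obs();print(o["t"],o["force"],np.abs(o["qvel"]).max())
d=np.abs(a.astype(int)-b).max(2)
print((d[200:300,193:290]>40).sum(),(d[200:300,140:193]>40).sum())
cv2.imwrite("pics/d.png",np.clip(d*2,0,255).astype(np.uint8))
cv2.imwrite("pics/t12.png",cv2.resize(b[195:300,140:290],None,fx=5,fy=5,interpolation=cv2.INTER_CUBIC)[:,:,::-1])
E
```

```text
29.925 [0.353 0.742 0.045] 0.034875730594855756
93 666
```

View pics/d.png

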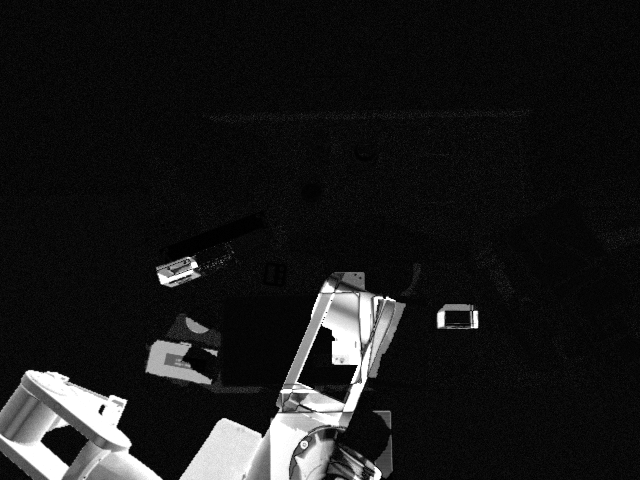

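View pics/t12.png

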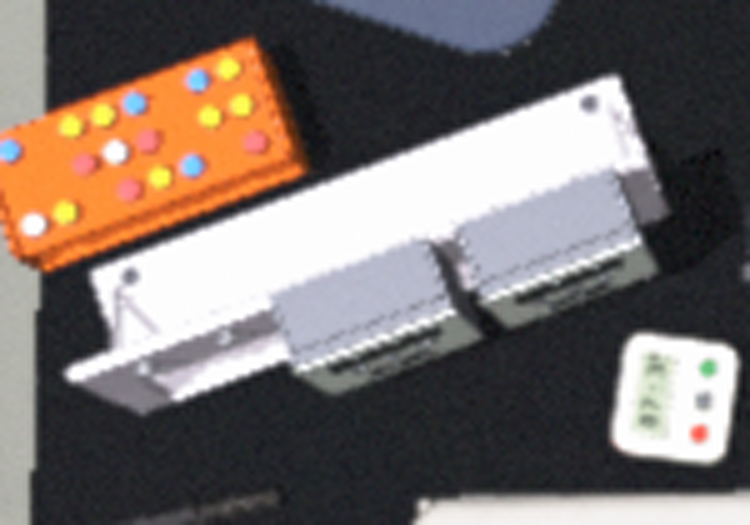

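```bash
python3 -c "
from workcell import *
print(close_job())"
```

```text
the job is handed in; nothing more can be done
None
```

The module with the loose pack was the left one of the three, and it now stands upright in the grey repair tray. The two sound modules are hanging on their studs. I handed the job in at about 30 s, with the gripper empty and clear of everything.

**How I told them apart:** I took off the middle and left modules and tipped each about 29° to both sides, then measured the sideways moment once level again.

| Module | Before tipping | After one side | After the other side | Change between sides |
|---|---|---|---|---|
| Middle | −0.053 N m | −0.037 N m | about −0.027 N m | about 0.01 N m |
| Left | −0.025 N m | +0.004 N m | −0.079 N m | 0.083 N m |

A loose pack should change the reading by about 0.09 N m, in the direction seen on the left module. I never took the right module off, so I count it as sound only by elimination.

**Last checks:**
- **Tray:** The top camera shows the left module with its centre within about 1 mm of the tray's middle across the width. Its top and bottom edges line up to about 2 mm, so it stands upright.
- **Middle module:** The studs took its weight before I let go, at the same height as before. It is back within about 1 mm of where it hung.
- **Other things on the bench:** Comparing the top picture with the one from the start, nothing else has moved. The arm and its shadow hide part of the front of the bench, including the printer and the blue box.

**What did not agree:**
- The fixed cameras and the wrist camera differed by about 7 mm across the width at the bracket. I used the wrist camera there and when lining up over the tray.
- The module touched the tray floor about 2 mm earlier than I had calculated. That gave a push of about 16 N, which I eased to about 1.5 N before opening the fingers.

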